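Seat the anvil disc and tare the tester

ROBOT

A 6-joint arm with a two-finger parallel gripper is mounted at the origin on the work surface. World frame = base frame: x ahead of the robot, y to its left, z up, the work surface at z = 0. Lengths are in m, angles in rad, forces in N, time in s.
With the tool pointing down it reaches from about 0.25 to 0.725 m from the base axis. Payload 4 kg.
Tool frame: the origin (TCP) lies midway between the tips of the shut fingers; the grasp point (between the pads) lies 19 mm behind it; y points along the fingers, x is the direction in which the jaws open and shut, and the axes are right-handed (so a half turn about y gives the same grasp; the last joint's range is limited). The gripper opens to 85 mm and grips with 20 to 120 N. Pads are 22 mm wide; open, the fingers measure 114 mm over their backs; the gripper's body (76 mm by 85 mm) begins 54 mm behind the grasp point. The pads swing forward as they close: fully open they stand 13 mm farther back than shut.
Start: joints at [-1.261, 0.241, 0.005, 1.335, 0, 1.571], TCP at [0.152, -0.476, 0.231] pointing down, gripper open.
Joint ranges: [-2.72, 2.72], [-1.05, 1.87], [-1.09, 1.28], [-1.99, 2.15], [-1.42, 1.44], [-3.14, 3.14]. Speed limits (rad/s): [2.79, 2.79, 3.14, 3.14, 3.14, 3.14].

INTERFACE

Orientations are given as a unit quaternion [x, y, z, w].
In Python, from workcell import bot gives the robot as it stands. The module is installed in compiled form; this text tells all that it offers.
- The arm moves only by the shell command python3 -m inch 'ROWS'. ROWS is text: rows parted by semicolons, each of 7 numbers parted by spaces: the turn, a rotation vector about the tool's x, y, z in degrees, then the shift along the tool's x, y, z in mm, then the closure, from 0 (fully open) to 1 (shut). In form: ax ay az dx dy dz fingers; .... A call has 1 to 12 rows; each row shifts and turns the commanded pose from where the row before left it, along the tool's axes as they then stand; what a row does not reach is not made up. A row lasts 1/8 s, in which the tool goes at most 62.5 mm and 10.7 degrees, less where a joint would pass 70% of its speed; a pose out of reach is approached as far as the arm can. A call with a gripper value outside its range is refused whole. The fingers move at their own pace and stop on an object; the grip force is fixed at half the most. Time passes only in rows, so rows that do not move let the fingers close. It gives the time, the measured TCP pose, the force and the opening at its end, in the units of the state.
- bot.get_obs(): the state, without advancing time (a new reading comes with each control period).
- bot.camera(name): name is "scene" or "top" or "wrist"; returns a dict with "color" (420x560x3 uint8, blue, green, red), "fx", "fy", "cx", "cy" (pixels), "extrinsics" (4x4, takes a point from world to camera coordinates). Camera axes: x right, y up, looking along -z (the intrinsics and any distortion apply to the point x, -y, -z); pixel columns grow to the right and rows downward; lengths in m; the calibration is good to about 2 mm. A picture is of the moment at which its call begins. There is no depth.
- bot.job_done(): hands the job in, once; it reports no verdict.
Trained networks look in the newest picture that a camera, given by its name, has taken for a name from the list of things; names that differ only in an ending like _2 or _b are one class to them, and where a whole thing is asked for, a point or a joint stands for the part that bears it (a point fixed in the world has none). Each returns a list of dicts, best first, with "conf" (0 to 1); they miss things now and then, are a little off and sometimes report something else, mostly with a low value. They report only what shows in the picture. A call takes as long as a camera call. They do not tell look-alikes from the thing itself.
- bot.look_for(name, camera): "extent" ([left, top, right, bottom] in pixels, round what is visible of it).
- bot.cut_out(name, camera): "region" (420x560 bool, what is visible of it) and "extent" ([left, top, right, bottom] in pixels, round what is visible of it).
- bot.spot_point(name, camera): "point" ([column, row] in pixels: a listed point, or the origin of a listed thing).
The state is a dict: "clock": time; "joint_pos": joint angles; "joint_vel": joint speeds; "tau": joint torques, N m; "eef_pos": TCP position; "tool_rot": TCP orientation; "ft_force": force on the tool from outside, world axes, zero at the start; "ft_torque": the same for the moment, N m; "grip_width": finger opening in m.
Only numpy, scipy, OpenCV 4.12 (cv2) and the standard library are available. Lean on these libraries where they do the work, as an engineer would, in place of code of your own. Each camera call takes 0.05 s, during which the arm holds its last target.

TASK

Push the brass disc across the aluminium platform until it drops into the round recess and lies flat on its floor; slide it, do not pick it up. Then press the green button all the way down to tare, and let it spring back. Leave the other things on the platform and bench where they are.

Things in the scene. Friction and masses are not known exactly. Their poses are not given: they have to be found in the camera images.
- platform: fixed grey aluminium platform, 180 mm (its x) by 230 mm (its y), flat top 32 mm above the bench, open edges without a lip; origin on the bench under its centre, z up; it may stand at any yaw
- recess (a point): centre of the floor of the round recess in the platform's top (dark floor): 60 mm across, 8 mm deep, floor 24 mm above the bench, centred 55 mm from the platform's centre along the platform's +y
- anvil: loose brass disc (compression anvil), 56 mm across, 12 mm thick, about 0.2 kg (0.14 to 0.28); origin at the centre of its underside, z up. It starts flat on the platform's top, on the half away from the recess, and slides when pushed with a few newtons; seated, it stands 4 mm above the platform's top
- tare_top (a point): centre of the top face of the round green button, 32 mm across, upright in a grey housing on a fixed white control pod (100 by 80 by 30 mm) that stands either left or right of the platform; pressed straight down
- tare (a joint): travel of the green button: 0 is up, 0.006 m fully down; it springs back; about 4 N holds it fully down
- rack: fixed grey holder, 100 by 70 mm, with three short pegs, 65 mm tall, on the side of the platform where the pod is not; origin on the bench under its centre
- weight: small dark steel check weight, 24 mm across, 32 mm tall, standing on the platform in a corner next to the recess; origin at the centre of its underside. Not to be disturbed
- puck: white plastic cylinder, 26 mm across, 18 mm tall, standing on the platform in the other corner next to the recess; origin at the centre of its underside. Not to be disturbed
- jar: small jar with a red cap, 60 mm across, 75 mm tall, on the bench beyond the platform; origin at the centre of its underside. Not to be disturbed
- beaker: clear plastic beaker, 70 mm across, 80 mm tall, on the bench to the left; origin at the centre of its underside. Not to be disturbed
- dish: shallow white dish, 90 mm across, 15 mm tall, on the bench beyond the platform; origin at the centre of its underside. Not to be disturbed
- spatula: hand spatula 200 mm long lying on the bench to the right; its x axis runs along it. Not to be disturbed
- probe: upright steel cylinder, 25 mm across, 60 mm tall, on the bench to the right; origin at the centre of its underside. Not to be disturbed
Things that resemble listed ones, but are neither listed nor needed, are in the scene too. Of the things like the anvil, leave any that is white; of the rest the larger one is meant.

How it is judged:
On the way, in this order (a step that is already met when the one before it is completed fails the run):
1. the brass disc lies flat on the floor of the recess (z of anvil in the frame of recess below 0.002 m and horizontal distance between anvil and recess below 0.005 m and angle between anvil's own z axis and vertical below 0.04 rad), for 0.2 s.
2. the green button is pressed all the way down (value of joint tare above 0.0045 m), for 0.05 s.
At the end, for the whole second after the job is handed in: The disc lies at rest in the recess: underside within 2 mm of the recess floor, centre within 5 mm of the recess centre, tilt under 0.04 rad; the button has sprung back to within 1.5 mm of its top position (all of step 1 and linear speed of anvil below 0.01 m/s and value of joint tare below 0.0015 m); the robot touches nothing.
It fails at once if the disc is lifted more than 5 mm off the platform's top (z of anvil in the frame of recess above 0.013 m).
It fails at once if the button is pressed before the disc is seated (value of joint tare above 0.003 m and not (z of anvil in the frame of recess below 0.002 m and horizontal distance between anvil and recess below 0.005 m and angle between anvil's own z axis and vertical below 0.04 rad)).
It fails at once if the weight or the white puck is moved more than 20 mm or knocked over (distance of any of weight, puck from where it was at the start of the episode above 0.02 m or angle between any of weight, puck's own z axis and vertical above 0.5 rad).
It fails at once if the jar, beaker, dish, spatula or probe is moved more than 20 mm or knocked over (distance of any of jar, beaker, dish, spatula, probe from where it was at the start of the episode above 0.02 m or angle between any of jar, beaker, dish, spatula, probe's own z axis and vertical above 0.5 rad).
It also fails if it takes over 43 s, if anything falls off the work surface, if the arm or the gripper's body presses on something with over 40 N, if the wrist force passes 120 N, or if a joint passes its speed limit or range.

## Working session

There is one attempt and no reset: what is moved stays moved. The work goes in short steps, Python scripts to look and compute and a shell command to move; the robot and the scene stay as the last step left them, time stands still between calls to the robot, and variables do not carry over. Pictures are saved under pics/ and viewed, and the job is handed in when it is done.

```bash
mkdir -p pics
cat > h.py <<'E'
import numpy as np, cv2
from workcell import bot
def P(c):
    E=np.array(c["extrinsics"]);return E
def ray(c,u,v,z):
    E=P(c);R=E[:3,:3];t=E[:3,3]
    d=np.array([(u-c["cx"])/c["fx"],-(v-c["cy"])/c["fy"],-1.])
    o=-R.T@t;d=R.T@d
    return o+d*(z-o[2])/d[2]
def proj(c,p):
    E=P(c);q=E[:3,:3]@np.array(p)+E[:3,3]
    return c["cx"]+c["fx"]*q[0]/-q[2], c["cy"]+c["fy"]*-q[1]/-q[2]
E
python3 - <<'E'
from h import *
for n in["top","scene"]:
    c=bot.camera(n);cv2.imwrite(f"pics/{n}0.png",c["color"]);print(n,[k for k in c],c["fx"],c["cx"],c["cy"],(-P(c)[:3,:3].T@P(c)[:3,3]).round(3))
    for k in["platform","anvil","rack","weight","puck","jar","beaker","dish","spatula","probe","tare"]:
        print(k,[(np.round(d["extent"]).tolist(),round(d["conf"],2)) for d in bot.look_for(k,n)])
    for k in["recess","tare_top","anvil","platform"]:
        print(k,[(np.round(d["point"],1).tolist(),round(d["conf"],2)) for d in bot.spot_point(k,n)])
print(bot.get_obs())
E
```

```text
top ['color', 'fx', 'fy', 'cx', 'cy', 'extrinsics'] 394.5455603453133 278.82167515786585 218.02469860651817 [ 0.463 -0.033  1.239]
platform [([226.0, 177.0, 314.0, 265.0], 0.84)]
anvil [([248.0, 203.0, 261.0, 222.0], 0.54), ([242.0, 158.0, 250.0, 170.0], 0.53), ([194.0, 213.0, 214.0, 233.0], 0.48)]
rack [([150.0, 232.0, 176.0, 266.0], 0.93)]
weight [([248.0, 203.0, 260.0, 224.0], 0.31)]
puck [([303.0, 206.0, 314.0, 214.0], 0.43)]
jar [([182.0, 155.0, 203.0, 176.0], 0.77)]
beaker [([128.0, 160.0, 155.0, 190.0], 0.83)]
dish [([310.0, 156.0, 336.0, 182.0], 0.61), ([124.0, 159.0, 154.0, 187.0], 0.36)]
spatula [([389.0, 247.0, 407.0, 312.0], 0.76), ([360.0, 181.0, 372.0, 189.0], 0.16)]
probe [([360.0, 182.0, 371.0, 186.0], 0.61)]
tare [([351.0, 237.0, 363.0, 246.0], 0.56)]
recess [([290.3, 227.7], 0.75)]
tare_top [([354.6, 238.6], 0.45)]
anvil [([255.3, 212.8], 0.69), ([203.3, 220.0], 0.64), ([247.4, 162.6], 0.41)]
platform [([273.7, 218.3], 0.89)]
scene ['color', 'fx', 'fy', 'cx', 'cy', 'extrinsics'] 527.6571661836138 269.64953532768766 209.20194945391793 [ 1.493 -0.403  0.857]
platform 
[... 628 characters left out ...]
54)]
platform [([273.2, 226.7], 0.8)]
{'clock': 1.6, 'joint_pos': array([-1.26099502e+00,  2.40593913e-01,  5.02647254e-03,  1.33521561e+00,
       -2.79615957e-05,  1.57077093e+00]), 'joint_vel': array([-0.0008613 ,  0.00082642,  0.00092473,  0.00147536,  0.00026215,
       -0.00053424]), 'tau': array([-7.10213772e-04, -3.72204959e+01,  2.52687120e+01,  1.34367136e-03,
       -7.71674581e-05, -8.90281342e-06]), 'eef_pos': array([ 0.1524285 , -0.47620552,  0.23131963]), 'tool_rot': array([ 0.57117045, -0.41686724,  0.41686317, -0.57114894]), 'ft_force': array([0.33520948, 0.0396969 , 1.15016721]), 'ft_torque': array([-0.00017646,  0.04795141, -0.03214518]), 'grip_width': 0.08534692864594107}
```

View images.

Run:
```python
import cv2,numpy as np
from scipy.spatial.transform import Rotation as R
a=cv2.imread("pics/top0.png");b=cv2.imread("pics/scene0.png")
cv2.imwrite("pics/top0z.png",cv2.resize(a[140:330,115:415],None,fx=2.6,fy=2.6,interpolation=cv2.INTER_CUBIC))
cv2.imwrite("pics/scene0z.png",cv2.resize(b[140:320,70:370],None,fx=2.6,fy=2.6,interpolation=cv2.INTER_CUBIC))
print(R.from_quat([ 0.57117045, -0.41686724,  0.41686317, -0.57114894]).as_matrix().round(3))
```

```text
[[ 0.305 -0.     0.952]
 [-0.952 -0.     0.305]
 [ 0.    -1.    -0.   ]]
```

View pics/top0z.png

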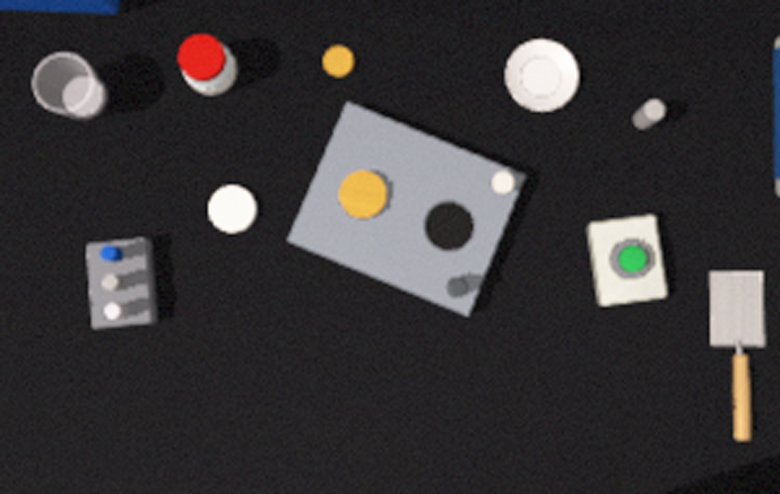

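View pics/scene0z.png

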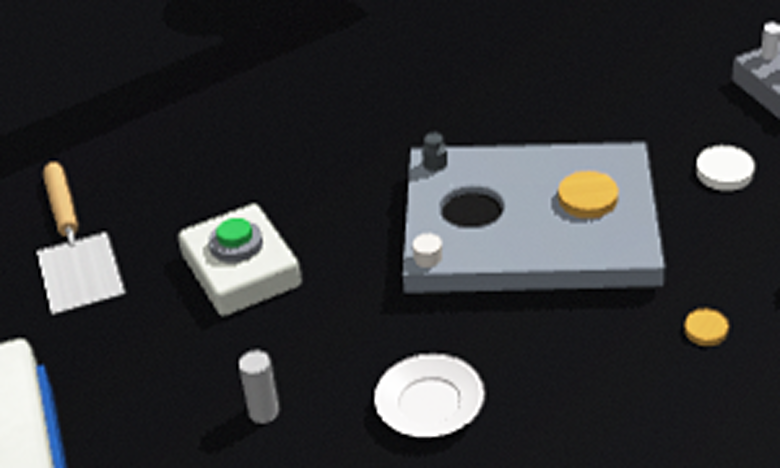

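Candidates for the anvil (top picture): brass disc on the platform (254,214), white disc (204,220) and a small brass disc on the bench (245,163). White is excluded. The larger brass one lies on the platform on the half away from the recess, so it fits. Next I confirm it in a crop and measure by segmentation.

```bash
cat > meas.py <<'E'
from h import *
def blob(m,box):
    mm=np.zeros_like(m,np.uint8);x0,y0,x1,y1=box;mm[y0:y1,x0:x1]=m[y0:y1,x0:x1]
    n,l,s,cc=cv2.connectedComponentsWithStats(mm);i=1+np.argmax(s[1:,4]);return cc[i],s[i]
def brass(a): 
    h=cv2.cvtColor(a,cv2.COLOR_BGR2HSV);return (h[...,0]>12)&(h[...,0]<32)&(h[...,1]>110)&(h[...,2]>90)
def green(a):
    h=cv2.cvtColor(a,cv2.COLOR_BGR2HSV);return (h[...,0]>45)&(h[...,0]<80)&(h[...,1]>110)&(h[...,2]>80)
def dark(a): return a.max(2)<75
E
python3 - <<'E'
from meas import *
c=bot.camera("top");a=c["color"]
d,s=blob(brass(a),(236,190,275,235));print("disc",d,s,ray(c,*d,0.044).round(4))
r,s=blob(dark(a),(276,210,302,243));print("recess",r,s,ray(c,*r,0.032).round(4))
g,s=blob(green(a),(340,220,375,255));print("btn",g,s,ray(c,*g,0.045).round(4))
gm=(a.min(2)>110)&(a.max(2)<200)
m=np.zeros(a.shape[:2],np.uint8);m[172:270,220:322]=gm[172:270,220:322]
m=cv2.morphologyEx(m,cv2.MORPH_CLOSE,np.ones((15,15),np.uint8))
cs=max(cv2.findContours(m,0,2)[0],key=cv2.contourArea)
bx=cv2.boxPoints(cv2.minAreaRect(cs));print("plat",[ray(c,*p,0.032)[:2].round(4).tolist() for p in bx])
for k,p,z in[("weight",(291,250),.064),("puck",(308,210),.05)]:print(k,ray(c,*p,z).round(3))
s=bot.camera("scene");b=s["color"]
d,q=blob(brass(b),(278,198,315,230));print("scene disc",d,q,ray(s,*d,0.040))
g,q=blob(green(b),(140,215,180,245));print("scene btn",g,q)
g2=g
# triangulate button
from scipy.optimize import least_squares
g,_=blob(green(a),(340,220,375,255))
f=lambda p:np.r_[np.array(proj(c,p))-g,np.array(proj(s,p))-g2]
o=least_squares(f,[.4,-.25,.04]);print("btn tri",o.x.round(4),o.fun.round(2))
w=cv2.resize(a[150:240,190:320],None,fx=5,fy=5,interpolation=cv2.INTER_CUBIC);cv2.imwrite("pics/crop1.png",w)
E
```

```text
disc [254.35019455 214.28015564] [246 206  18  18 257] [0.6016 0.0107 0.044 ]
recess [287.43873518 226.55335968] [279 218  18  18 253] [ 0.5681 -0.0916  0.032 ]
btn [357.96385542 239.18072289] [353 235  11  10  83] [ 0.5347 -0.3068  0.045 ]
plat [[0.5445, 0.0995], [0.7146, 0.0372], [0.6309, -0.1813], [0.4627, -0.1157]]
weight [ 0.496 -0.102  0.064]
puck [ 0.619 -0.152  0.05 ]
scene disc [295.71686747 214.45783133] [285 206  23  18 332] [0.6058724  0.01043103 0.04      ]
scene btn [159.69672131 228.99180328] [153 224  14  11 122]
btn tri [ 0.5349 -0.3061  0.045 ] [-0.23 -0.07 -0.18 -0.01]
```

View pics/crop1.png

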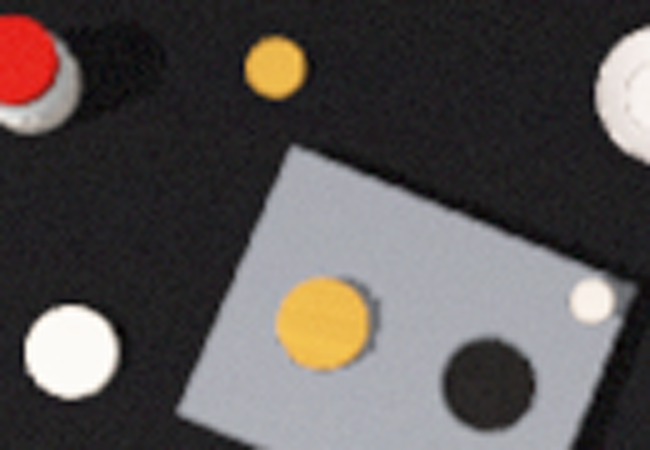

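Confirmed: the larger brass disc on the platform, at crop (325,323) = top pixel (255,215). I'll push it with two part-closed fingers so that contact is at two points, along tool -z after a turn of -54°.

```bash
python3 -m inch '0 -9 0 0 0 0 0.65;0 -9 0 0 0 0 0.65;0 -9 0 0 0 0 0.65;0 -9 0 0 0 0 0.65;0 -9 0 0 0 0 0.65;0 -9 0 0 0 0 0.65'; python3 -m inch '0 0 0 23 0 54 0.65;0 0 0 23 0 54 0.65;0 0 0 23 0 54 0.65;0 0 0 23 0 54 0.65;0 0 0 23 0 54 0.65;0 0 0 23 0 54 0.65;0 0 0 23 0 54 0.65;0 0 0 23 0 54 0.65;0 0 0 23 0 54 0.65;0 0 0 23 0 54 0.65;0 0 0 23 0 54 0.65;0 0 0 22 0 58 0.65'
cat > go.py <<'E'
import sys
from workcell import bot; import numpy as np
from scipy.spatial.transform import Rotation as R
o=bot.get_obs();M=R.from_quat(o["tool_rot"]).as_matrix()
t=np.array([float(x) for x in sys.argv[1:4]])
print(o["clock"],o["eef_pos"].round(4),"grip",round(o["grip_width"],4),"F",o["ft_force"].round(1),"z axis",M[:,2].round(4),"y",M[:,1].round(3))
print("to go tool mm",(1000*M.T@(t-o["eef_pos"])).round(1))
E
python3 go.py 0.6172 0.0582 0.060
```

```text
clock: 2.45
eef_pos: [0.1524, -0.4762, 0.2313]
tool_rot: [0.698, -0.11, 0.11, -0.698]
ft_force: [-0.6, -0.1, 0.4]
grip_width: 0.0301
clock: 3.95
eef_pos: [0.619, 0.0583, 0.2313]
tool_rot: [0.698, -0.112, 0.112, -0.698]
ft_force: [1.2, -0.5, 0.5]
grip_width: 0.0299
3.95 [0.619  0.0583 0.2313] grip 0.0299 F [ 1.2 -0.5  0.5] z axis [ 3.134e-01  9.496e-01 -1.000e-04] y [ 0.001 -0.    -1.   ]
to go tool mm [ -1.8 171.3  -0.6]
```

```bash
python3 -m inch '0 0 0 -2 50 -1 0.65;0 0 0 0 50 0 0.65;0 0 0 0 50 0 0.65;0 0 0 0 20 0 0.65;0 0 0 0 0 0 0.65'
python3 go.py 0.6172 0.0582 0.033
python3 - <<'E'
from h import *
for n in["wrist","scene"]:
    c=bot.camera(n);cv2.imwrite(f"pics/{n}1.png",c["color"] if n=="wrist" else cv2.resize(c["color"][150:300,180:380],None,fx=4,fy=4))
E
```

```text
clock: 4.58
eef_pos: [0.6137, 0.0564, 0.0589]
tool_rot: [0.699, -0.114, 0.11, -0.698]
ft_force: [0.3, 0.1, 0.7]
grip_width: 0.0304
4.575 [0.6137 0.0564 0.0589] grip 0.0304 F [0.3 0.1 0.7] z axis [ 0.3131  0.9497 -0.002 ] y [-0.005 -0.    -1.   ]
to go tool mm [ 2.9 25.9  2.8]
```

View pics/wrist1.png

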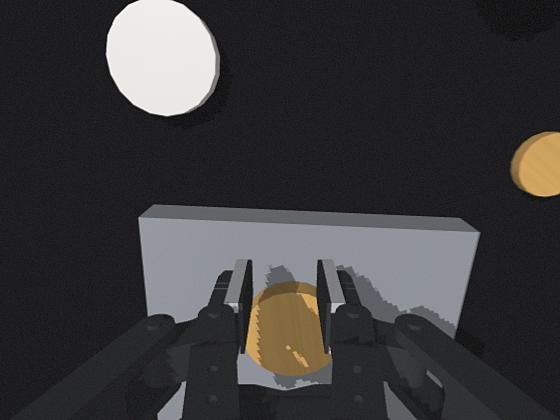

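View pics/scene1.png

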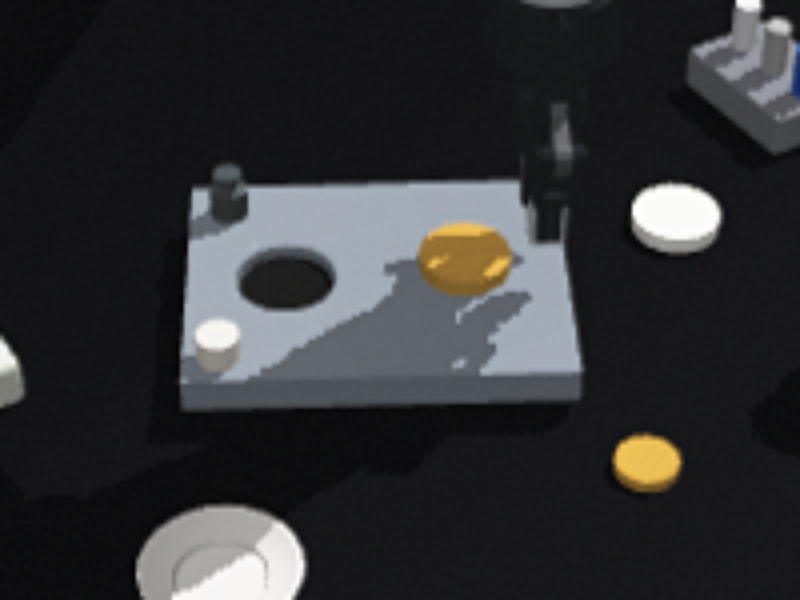

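The wrist view shows the disc at (290,328), centred between the two fingers. The scene view shows the fingers behind the disc on the side away from the recess. I descend beside it, gently at the end.

```bash
python3 -m inch '0 0 0 3 10 3 0.65;0 0 0 0 8 0 0.65;0 0 0 0 3 0 0.65;0 0 0 0 1 0 0.65;0 0 0 0 0 0 0.65'
python3 go.py 0.6127 0.0447 0.0345
```

```text
clock: 5.3
eef_pos: [0.6194, 0.0585, 0.0393]
tool_rot: [0.698, -0.112, 0.112, -0.698]
ft_force: [0.1, 0.3, 0.9]
grip_width: 0.0297
5.3 [0.6194 0.0585 0.0393] grip 0.0297 F [0.1 0.3 0.9] z axis [ 0.3131  0.9497 -0.    ] y [ 0. -0. -1.]
to go tool mm [ -2.    4.8 -15.2]
```

```bash
python3 -m inch '0 0 0 -2 3 0 0.65;0 0 0 0 1.5 0 0.65;0 0 0 0 0 0 0.65;0 0 0 0 0 -4 0.65;0 0 0 0 0 -4 0.65;0 0 0 0 0 -4 0.65;0 0 0 0 0 -4 0.65;0 0 0 0 0 -5 0.65;0 0 0 0 0 -5 0.65;0 0 0 0 0 -5 0.65;0 0 0 0 0 -5 0.65;0 0 0 0 0 0 0.65'
python3 go.py 0.5789 -0.0587 0.0345
python3 - <<'E'
from meas import *
c=bot.camera("scene");a=c["color"]
d,s=blob(brass(a),(225,190,330,255));print("disc",d,s,ray(c,*d,0.040).round(4))
cv2.imwrite("pics/s2.png",cv2.resize(a[150:300,180:380],None,fx=4,fy=4))
c=bot.camera("top");a=c["color"];cv2.imwrite("pics/t2.png",cv2.resize(a[150:290,200:400],None,fx=4,fy=4))
E
```

```text
clock: 6.8
eef_pos: [0.606, 0.0242, 0.0348]
tool_rot: [0.698, -0.112, 0.112, -0.698]
ft_force: [0.3, 0.3, 0.5]
grip_width: 0.0298
6.8 [0.606  0.0242 0.0348] grip 0.0298 F [0.3 0.3 0.5] z axis [ 3.139e-01  9.495e-01 -7.000e-04] y [-0.    -0.001 -1.   ]
to go tool mm [  0.3   0.4 -87.2]
disc [286.58024691 214.62962963] [276 206  22  18 324] [ 0.5978 -0.0101  0.04  ]
```

View pics/s2.png

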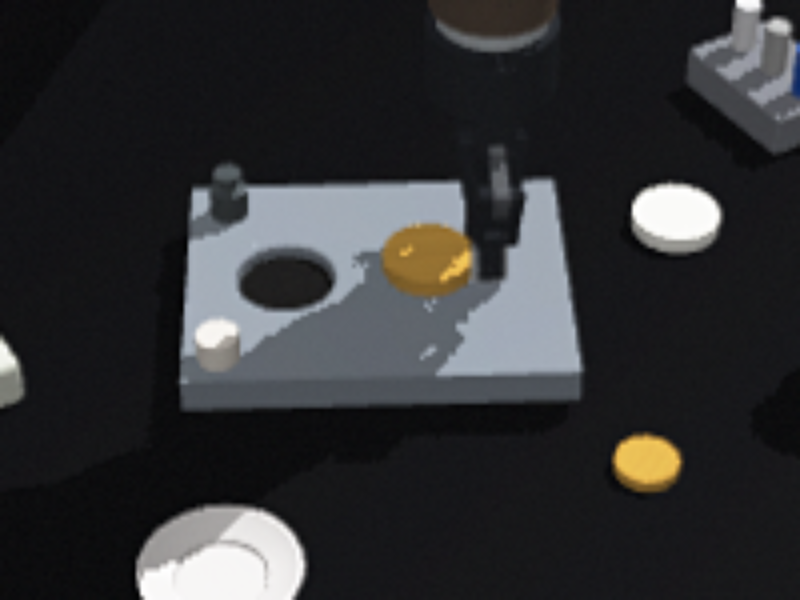

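View pics/t2.png

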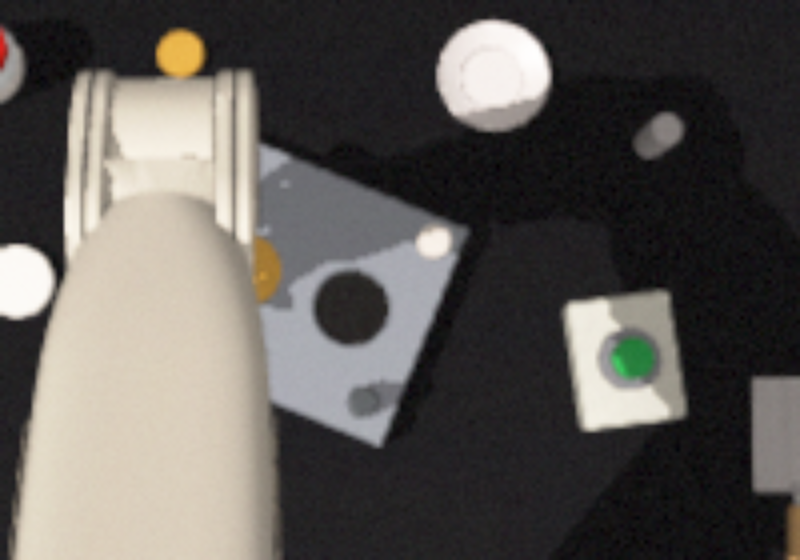

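The disc slides ahead of the fingers: scene crop (428,260), about 21 mm moved and on line. I push on to just before the rim.

```bash
python3 -m inch '0 0 0 0 0 -4 0.65;0 0 0 0 0 -6 0.65;0 0 0 0 0 -6 0.65;0 0 0 0 0 -6 0.65;0 0 0 0 0 -6 0.65;0 0 0 0 0 -6 0.65;0 0 0 0 0 -6 0.65;0 0 0 0 0 -6 0.65;0 0 0 0 0 -6 0.65;0 0 0 0 0 -6 0.65;0 0 0 0 0 -4 0.65;0 0 0 0 0 0 0.65'
python3 go.py 0.5789 -0.0587 0.0345
python3 - <<'E'
from meas import *
c=bot.camera("scene");a=c["color"]
d,s=blob(brass(a),(225,190,330,255));print("disc",d,s,(ray(c,*d,0.040)-[.0043,0,0]).round(4))
cv2.imwrite("pics/s3.png",cv2.resize(a[180:270,210:330],None,fx=6,fy=6))
E
```

```text
clock: 8.4
eef_pos: [0.5866, -0.0345, 0.0348]
tool_rot: [0.698, -0.112, 0.112, -0.698]
ft_force: [0.4, -1.0, -0.4]
grip_width: 0.0299
8.4 [ 0.5866 -0.0345  0.0348] grip 0.0299 F [ 0.4 -1.  -0.4] z axis [ 3.137e-01  9.495e-01 -6.000e-04] y [-0.    -0.001 -1.   ]
to go tool mm [  0.3   0.3 -25.4]
disc [260.73291925 216.13043478] [250 208  22  18 322] [ 0.5743 -0.0696  0.04  ]
```

View pics/s3.png

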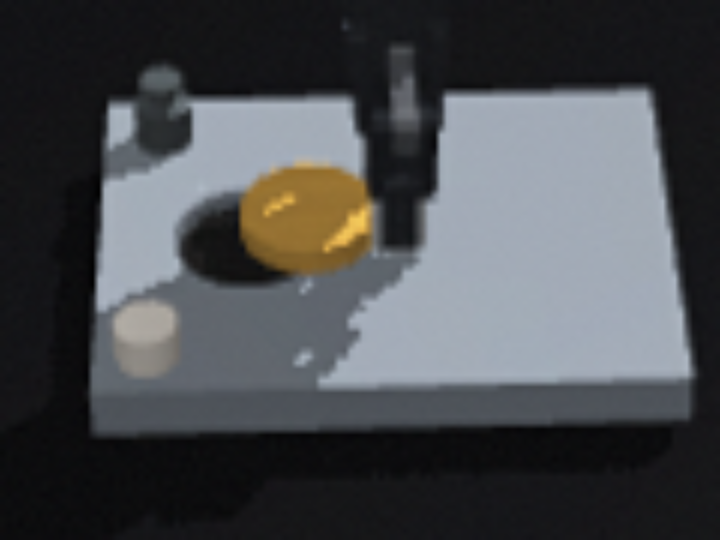

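The disc (crop 305,218) overhangs the recess on line, with about 23 mm left and a lateral error of about 1 mm. I push slowly.

```bash
python3 -m inch '0 0 0 0 0 -4 0.65;0 0 0 0 0 -4 0.65;0 0 0 0 0 -4 0.65;0 0 0 0 0 -3 0.65;0 0 0 0 0 -3 0.65;0 0 0 0 0 -2 0.65;0 0 0 0 0 -2 0.65;0 0 0 0 0 0 0.65'
python3 go.py 0.5789 -0.0587 0.0345
python3 - <<'E'
from meas import *
c=bot.camera("scene");a=c["color"]
d,s=blob(brass(a),(225,190,330,255));print("disc",d,s,(ray(c,*d,0.032)-[.0043,0,0]).round(4))
cv2.imwrite("pics/s4.png",cv2.resize(a[180:270,210:330],None,fx=6,fy=6))
E
```

```text
clock: 9.45
eef_pos: [0.5798, -0.0552, 0.0347]
tool_rot: [0.698, -0.112, 0.112, -0.698]
ft_force: [3.3, 0.4, -0.6]
grip_width: 0.0299
9.45 [ 0.5798 -0.0552  0.0347] grip 0.0299 F [ 3.3  0.4 -0.6] z axis [ 3.134e-01  9.496e-01 -4.000e-04] y [-0. -0. -1.]
to go tool mm [ 0.2  0.2 -3.6]
disc [252.09538462 217.53846154] [241 209  22  18 325] [ 0.5621 -0.0875  0.032 ]
```

View pics/s4.png

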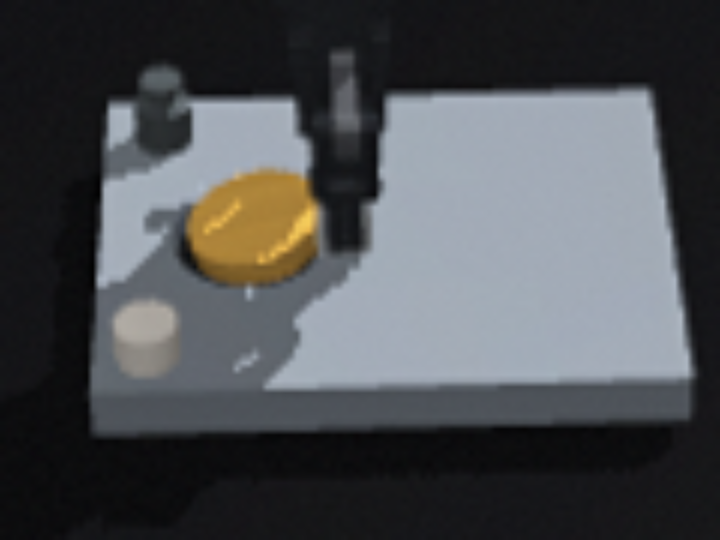

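The disc (crop 255,225) has tipped its leading edge into the recess. I push a few millimetres more.

```bash
python3 -m inch '0 0 0 0 0 -1.5 0.65;0 0 0 0 0 -1.5 0.65;0 0 0 0 0 -1 0.65;0 0 0 0 0 0 0.65'
python3 go.py 0.5789 -0.0587 0.0345
python3 - <<'E'
from meas import *
c=bot.camera("scene");a=c["color"]
d,s=blob(brass(a),(225,190,330,255));print("disc",d,s,(ray(c,*d,0.032)-[.0043,0,0]).round(4))
cv2.imwrite("pics/s5.png",cv2.resize(a[180:270,210:330],None,fx=6,fy=6))
E
```

```text
clock: 10.0
eef_pos: [0.5779, -0.0589, 0.0346]
tool_rot: [0.698, -0.113, 0.112, -0.698]
ft_force: [0.4, -0.0, -0.2]
grip_width: 0.03
10.0 [ 0.5779 -0.0589  0.0346] grip 0.03 F [ 0.4 -0.  -0.2] z axis [ 3.135e-01  9.496e-01 -8.000e-04] y [-0.001 -0.    -1.   ]
to go tool mm [0.9 0.1 0.5]
disc [250.4869281  218.83660131] [240 211  22  17 306] [ 0.5651 -0.0928  0.032 ]
```

View pics/s5.png

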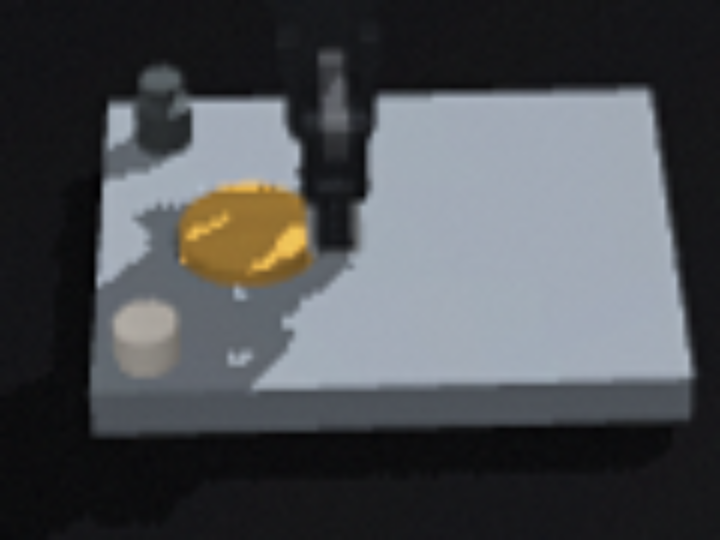

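It looks seated flat (crop 248,235). I back off, lift, go over the button with the fingers shut, and then check the seat without the arm in the way.

```bash
python3 -m inch '0 0 0 0 0 5 0.65;0 0 0 0 -20 0 0.65;0 0 0 0 -40 0 1;0 0 0 0 -40 0 1;0 0 0 7 0 -51 1;0 0 0 7 0 -51 1;0 0 0 7 0 -51 1;0 0 0 8 0 -51 1;0 0 0 8 0 -51 1;0 0 0 0 0 0 1;0 0 0 0 0 0 1'
python3 go.py 0.5349 -0.3065 0.070
python3 - <<'E'
from meas import *
c=bot.camera("scene");a=c["color"]
d,s=blob(brass(a),(225,190,330,255));print("disc",d,s,(ray(c,*d,0.032)-[.0043,0,0]).round(4))
z1=cv2.resize(a[180:270,130:330],None,fx=4,fy=4,interpolation=cv2.INTER_CUBIC)
c=bot.camera("top");a=c["color"]
d,s=blob(brass(a),(260,200,320,250));print("top disc",d,s,ray(c,*d,0.036).round(4))
z2=cv2.resize(a[190:260,225:425],None,fx=4,fy=4,interpolation=cv2.INTER_CUBIC)[:230]
cv2.imwrite("pics/c6.png",np.vstack([z1,z2]))
E
```

```text
clock: 11.42
eef_pos: [0.5353, -0.3072, 0.1345]
tool_rot: [-0.698, 0.113, -0.112, 0.698]
ft_force: [0.6, -0.3, 0.2]
grip_width: -0.0002
11.425 [ 0.5353 -0.3072  0.1345] grip -0.0002 F [ 0.6 -0.3  0.2] z axis [3.135e-01 9.496e-01 7.000e-04] y [-0.001  0.001 -1.   ]
to go tool mm [-0.5 64.5  0.5]
disc [250.98709677 218.6       ] [240 211  23  16 310] [ 0.5647 -0.0914  0.032 ]
top disc [287.40839695 226.70992366] [279 218  18  18 262] [ 0.5673 -0.0913  0.036 ]
```

View pics/c6.png

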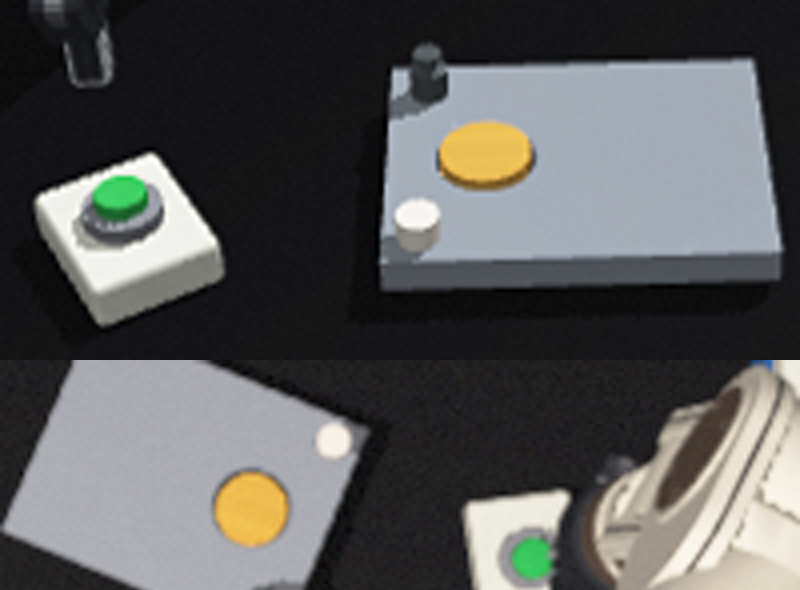

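Top: the disc is at (287.4,226.7), the same pixel as the empty recess (287.4,226.6), with an even dark ring round it; it lies flat and low. The weight and puck are undisturbed. Now the button.

```bash
python3 -m inch '0 0 0 0 30 0 1;0 0 0 0 30 0 1;0 0 0 0 10 0 1;0 0 0 0 5 0 1;0 0 0 0 2 0 1;0 0 0 0 0 0 1'
python3 go.py 0.5349 -0.3065 0.05
```

```text
clock: 12.28
eef_pos: [0.5361, -0.308, 0.0588]
tool_rot: [0.698, -0.112, 0.113, -0.698]
ft_force: [0.6, -0.3, -0.3]
grip_width: 0.0001
12.275 [ 0.5361 -0.308   0.0588] grip 0.0001 F [ 0.6 -0.3 -0.3] z axis [ 3.130e-01  9.497e-01 -4.000e-04] y [ 0.001 -0.001 -1.   ]
to go tool mm [-1.6  8.8  1. ]
```

```bash
python3 -m inch '0 0 0 -1 2 1 1;0 0 0 0 2 0 1;0 0 0 0 2 0 1;0 0 0 0 2 0 1;0 0 0 0 0 0 1'
python3 -m inch '0 0 0 0 1 0 1;0 0 0 0 1 0 1;0 0 0 0 0 0 1'
```

```text
clock: 12.9
eef_pos: [0.5348, -0.3065, 0.0499]
tool_rot: [0.698, -0.112, 0.112, -0.698]
ft_force: [-1.2, -0.4, 2.6]
grip_width: -0.0003
clock: 13.28
eef_pos: [0.5348, -0.3065, 0.0479]
tool_rot: [0.698, -0.112, 0.112, -0.698]
ft_force: [-0.5, 0.4, 3.5]
grip_width: 0.0
```

```bash
python3 -m inch '0 0 0 0 1 0 1;0 0 0 0 0 0 1';python3 -m inch '0 0 0 0 1 0 1;0 0 0 0 0 0 1';python3 -m inch '0 0 0 0 1 0 1;0 0 0 0 0 0 1'
```

```text
clock: 13.52
eef_pos: [0.5348, -0.3065, 0.0468]
tool_rot: [0.698, -0.112, 0.112, -0.698]
ft_force: [0.0, 0.9, 2.9]
grip_width: -0.0003
clock: 13.78
eef_pos: [0.5349, -0.3065, 0.0461]
tool_rot: [0.698, -0.112, 0.112, -0.698]
ft_force: [-1.7, 0.1, 4.9]
grip_width: -0.0001
clock: 14.02
eef_pos: [0.5349, -0.3065, 0.046]
tool_rot: [0.698, -0.112, 0.112, -0.698]
ft_force: [-3.2, 1.7, 9.4]
grip_width: 0.0002
```

```bash
python3 -m inch '0 0 0 0 1 0 1;0 0 0 0 0 0 1'; python3 -m inch '0 0 0 0 -5 0 1;0 0 0 0 -10 0 1;0 0 0 0 -30 0 1;0 0 0 0 -50 0 1;0 0 0 0 -30 0 1;0 0 0 30 0 -45 1;0 0 0 0 0 -45 1;0 0 0 0 0 -30 1;0 0 0 0 0 0 1;0 0 0 0 0 0 1'
python3 - <<'E'
from meas import *
c=bot.camera("scene");a=c["color"]
g,q=blob(green(a),(140,215,180,245));print("btn scene",g,q)
z1=cv2.resize(a[180:270,130:330],None,fx=4,fy=4,interpolation=cv2.INTER_CUBIC)
c=bot.camera("top");a=c["color"]
d,s=blob(brass(a),(260,200,320,250));print("top disc",d,s,ray(c,*d,0.036).round(4))
z2=cv2.resize(a[190:260,225:425],None,fx=4,fy=4,interpolation=cv2.INTER_CUBIC)[:230]
cv2.imwrite("pics/c7.png",np.vstack([z1,z2]))
E
```

```text
clock: 14.28
eef_pos: [0.5349, -0.3065, 0.0459]
tool_rot: [0.698, -0.112, 0.113, -0.698]
ft_force: [-4.4, 1.5, 13.6]
grip_width: 0.0004
clock: 15.52
eef_pos: [0.5257, -0.4293, 0.1683]
tool_rot: [-0.698, 0.112, -0.112, 0.699]
ft_force: [-0.3, -0.1, -0.5]
grip_width: 0.0002
btn scene [159.59677419 229.04032258] [153 224  14  11 124]
top disc [287.40839695 226.70992366] [279 218  18  18 262] [ 0.5673 -0.0913  0.036 ]
```

View pics/c7.png

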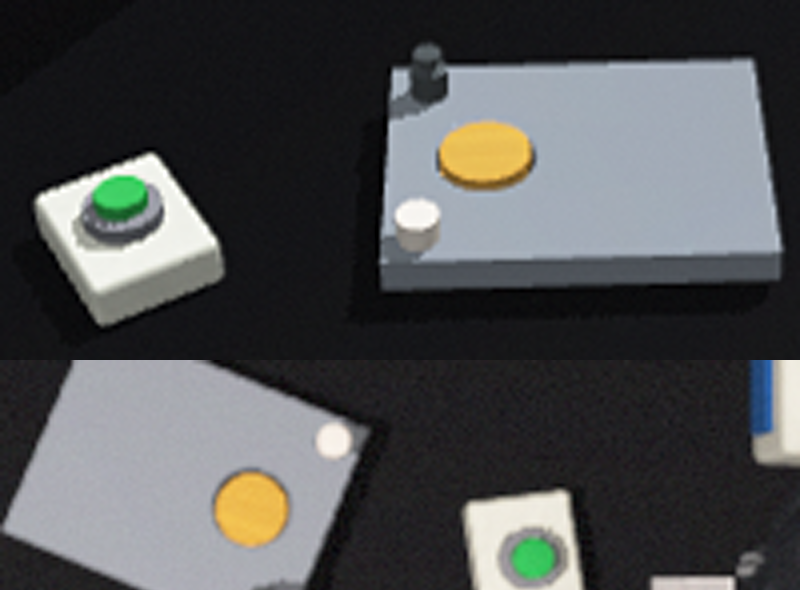

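```bash
python3 -c "
from workcell import bot
print(bot.job_done())"
```

```text
the job is handed in; nothing more can be done
None
```

I slid the brass disc into the recess with two part-closed fingers, then pressed the green button to its stop and released it. The job is handed in; no verdict was reported.

- **Disc:** in the top camera its centre is at (287.4, 226.7), against (287.4, 226.6) for the empty recess. It sits low and flat with an even dark ring round it. Tilt and depth were judged by eye from the pictures, not measured.
- **Button:** the tool stopped at z ≈ 0.046 m with the force rising to 13.6 N, well above the 4 N that holds it down. In the scene camera the button is back at its starting pixel, within about 0.1 px.
- **Surroundings:** the weight and puck look unmoved. I did not re-check the jar, beaker, dish, spatula and probe with measurements at the end, but the arm passed well above or clear of them.
- **Hand-in:** the arm was clear of everything, about 0.17 m up, at about 15.6 s on the robot's clock.
- **Disagreement:** the scene camera placed the disc about 4 mm off the top camera along x. I took that as an offset, subtracted it, and trusted the top camera. After the disc was seated, about 2.5 mm of difference remained between the two.

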